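# Close the plate exposure unit and press its sunken start key

### The job

Start the exposure on the UV plate unit using fingertips only, gripping nothing: push the part-open lid fully shut from its outer side without slamming it, then reach down into the deep round well on the control deck, press the sunken start key all the way in and let it come back up. Never press the start key while the lid is open, and do not touch the black blanket under the lid. Leave the stop key and the minute dial as they are, and do not shift or lift the ink tin, the bottle or the brayer beside the unit.

Things in the scene. Friction and masses are not known exactly. Their poses are not given: they have to be found in the camera images.
- unit: fixed grey UV plate exposure unit, 280 (x) x 400 (y) x 110 mm high. Origin: centre of its underside, z up, front to -x. Glass bed with lid: y -75 to +200 mm. Level control deck, top 110 mm above the table: y -200 to -75 mm; on it, front to back at y -137.5: display (x -105), stop key (x -55), start key's well (x +20), minute dial (x +95)
- lid (a joint): lid angle in rad: 0 shut and level on the rim, up to 1.2 open. Flat white steel panel, 268 mm from hinge to free edge, 270 mm wide, 14 mm thick, hinged along the unit's back (+x). When open its free edge stands up over the bed and its outer face looks up and to the back (+x). Stiff hinges keep any angle; up to about 7 N near the free edge pushes it down
- lid_hinge (a point): middle of the lid's hinge line (fixed; along the unit's y, 110 mm above the table; in the unit's frame x +128, y +62.5 mm). The lid's underside passes through this line, its outer face lies 14 mm off it. Frame parallel to the unit's
- lid_edge (a point): middle of the lid's free edge, on its outer face (moves with the lid). Frame of the lid: x towards the hinge, y along the edge, z out of the outer face
- blanket: black rubber pressure blanket on the underside of the lid, 250 x 250 x 10 mm, reaching to 15 mm from the free edge; to be kept untouched. Origin: on the hinge line; x towards the hinge, z towards the lid's outer face
- well_mouth (a point): centre of the mouth of the start key's well, level with the deck (110 mm above the table). Round hole with a straight upright wall, 48 mm in diameter, 30 mm deep to its floor. Frame parallel to the unit's
- start_key_top (a point): centre of the top of the round white start key, 26 mm in diameter, in the middle of the well; 18 mm below the deck when up (moves with the key)
- start_key (a joint): travel of the start key in m: 0 up, 0.005 fully in; a spring brings it back. It starts to move at 1.6 N and is fully in at 4.2 N
- stop_key_top (a point): centre of the top of the round white stop key, 29 mm in diameter, standing 1 mm above the deck, 75 mm in front of the well; not to be pressed
- stop_key (a joint): travel of the stop key in m: 0 up, 0.005 fully in, springs back; not to be pressed
- dial_mark (a point): the end of the white pointer line on top of the black minute dial (40 mm in diameter, top 18 mm above the deck, axis 75 mm behind the well), 17 mm from the dial's axis; already set, not to be turned
- ink_tin_center (a point): centre (half-way up) of a round ink tin, 72 mm in diameter, 65 mm tall, loose on the table beside the deck; leave alone
- fluid_center (a point): centre (half-way up) of a small white bottle, 48 mm in diameter, 110 mm tall, loose on the table beside the deck; leave alone
- brayer_roller (a point): centre of the black roller (40 mm diameter, 100 mm long) of a hand brayer with a wooden handle, loose on the table at the other side of the unit; leave alone

How it is judged:
By the outcome, as a careful person would: the job done as asked, in the order asked, and still so for the second after the job is handed in, with the robot touching nothing.
It also fails if it takes over 46 s, if anything falls off the work surface, if the arm or the gripper's body presses on something with over 40 N, if the wrist force passes 120 N, or if a joint passes its speed limit or range.

### The arm

A 7-joint arm with a two-finger parallel gripper is mounted at the origin on the work surface. World frame = base frame: x ahead of the robot, y to its left, z up, the work surface at z = 0. Lengths are in m, angles in rad, forces in N, time in s.
With the tool pointing down it reaches from about 0.425 to 0.925 m from the base axis. Payload 6.8 kg.
Tool frame: the origin (TCP) lies on the mounting face of the last link; the fingertips stand 173 mm ahead of it and the grasp point (between the pads) lies 155 mm ahead of it; z points along the fingers, y is the direction in which the jaws open and shut (so a half turn about z gives the same grasp; the last joint's range is limited). The gripper opens to 85 mm and grips with 20 to 120 N. Pads are 22 mm wide; open, the fingers measure 114 mm over their backs; the gripper's body (76 mm by 85 mm) begins 54 mm behind the grasp point. The pads swing forward as they close: fully open they stand 13 mm farther back than shut.
Start: joints at [1.117, 0.477, 0.022, 1.555, -0.011, 1.109, -0.083], TCP at [0.229, -0.635, 0.405] pointing down, gripper open.
Joint ranges: [-2.96, 2.96], [-0.34, 2.1], [-1.41, 1.46], [0.24, 2.44], [-1.37, 4.51], [0.17, 1.92], [-2.96, 2.96]. Speed limits (rad/s): [2.39, 2.39, 3.14, 3.14, 3.14, 3.14, 3.14].

### API

Orientations are given as a unit quaternion [w, x, y, z].
In Python, from station import sensors, read_camera, bot gives the robot as it stands. The module is installed in compiled form; this text tells all that it offers.
- The arm moves only by the tool play_rows, never from a script. Its argument "commands" is a list of rows, each a list of 4 numbers: the shift along the tool's x, y, z in m, then the turn about the tool's z in degrees. A call has 1 to 20 rows; each row shifts and turns the commanded pose from where the row before left it, along the tool's axes as they then stand; what a row does not reach is not made up. A row lasts 1/10 s, in which the tool goes at most 50 mm and 8.59 degrees, less where a joint would pass 70% of its speed; a pose out of reach is approached as far as the arm can. A call with a gripper value outside its range is refused whole. "claw" is the finger opening in m, from 0 to 0.0854, set as the call begins (left out, the last holds). The fingers move at their own pace and stop on an object; "force" is the grip in N (left out, the last holds). Time passes only in rows, so rows that do not move let the fingers close. It gives the time, the measured TCP pose, the force and the opening at its end, in the units of the state.
- sensors.get_obs(): the state, without advancing time (a new reading comes with each control period).
- read_camera(name): name is "side" or "top"; returns a dict with "frame" (384x512x3 uint8, blue, green, red), "depth" (384x512 float32, m along the optical axis (not along the pixel's ray), 0 where there is no reading), "fx", "fy", "cx", "cy" (pixels), "rvec" (rotation vector, rad) and "tvec" (3), from world to camera coordinates, as OpenCV has them. Camera axes: x right, y down, z forward; pixel columns grow to the right and rows downward; lengths in m; the calibration is good to about 2 mm. A picture is of the moment at which its call begins.
- bot.hand_in(): hands the job in, once; it reports no verdict.
The state is a dict: "t": time; "q": joint angles; "joint_vel": joint speeds; "joint_torque": joint torques, N m; "eef_pos": TCP position; "tool_rot": TCP orientation; "contact_force": force on the tool from outside, world axes, zero at the start; "torque": the same for the moment, N m; "gripper_width": opening from 0.0 (shut) to 1.0 (fully open).
Only numpy, scipy, OpenCV 4.12 (cv2) and the standard library are available. Lean on these libraries where they do the work, as an engineer would, in place of code of your own. Each camera call takes 0.05 s, during which the arm holds its last target.

## Working session

There is one attempt and no reset: what is moved stays moved. The work goes in short steps, Python scripts to look and compute and a tool call to move; the robot and the scene stay as the last step left them, time stands still between calls to the robot, and variables do not carry over. Pictures are saved under pics/ and viewed, and the job is handed in when it is done.

Besides the shell and the picture viewer there is one more tool, called after "Emit:" as name(argument=value, ...) on one line, values as JSON. play_rows: Moves the arm, as the interface text tells. Its arguments: {"type":"object","properties":{"commands":{"type":"array"},"claw":{"type":"number"},"force":{"type":"number"}},"required":["commands"]}

```bash
mkdir -p pics; cat > h.py <<'E'
import numpy as np, cv2
from station import sensors, read_camera, bot
def cam(n):
    c=read_camera(n); R,_=cv2.Rodrigues(np.array(c['rvec'],float)); c['R']=R; c['t']=np.array(c['tvec'],float).ravel(); return c
def world(c,u,v,d=None):
    if d is None: d=c['depth'][int(round(v)),int(round(u))]
    p=np.array([(u-c['cx'])/c['fx']*d,(v-c['cy'])/c['fy']*d,d]); return c['R'].T@(p-c['t'])
def cloud(c):
    v,u=np.mgrid[0:384,0:512]; d=c['depth']
    p=np.stack([(u-c['cx'])/c['fx']*d,(v-c['cy'])/c['fy']*d,d],-1)
    return (p-c['t'])@c['R']
def onplane(c,u,v,z):
    r=c['R'].T@np.array([(u-c['cx'])/c['fx'],(v-c['cy'])/c['fy'],1]); o=-c['R'].T@c['t']; return o+r*(z-o[2])/r[2]
def proj(c,P):
    q=c['R']@np.array(P)+c['t']; return c['fx']*q[0]/q[2]+c['cx'], c['fy']*q[1]/q[2]+c['cy']
E
python3 - <<'E'
from h import *
for n in('side','top'):
    c=cam(n); cv2.imwrite(f'pics/{n}0.png',cv2.resize(c['frame'],(800,600),interpolation=cv2.INTER_CUBIC)); print(n,-c['R'].T@c['t'],c['R'][2])
print(sensors.get_obs())
E
```

```text
side [ 0.19356648 -0.43264567  0.71252295] [ 0.42717058  0.56901956 -0.7026678 ]
top [0.50652937 0.0680911  0.90390599] [ 0.06880157  0.01609193 -0.99750057]
{'t': 0.1, 'q': array([ 1.11688154,  0.47771342,  0.02238419,  1.55633948, -0.01150005,
        1.10929704, -0.08307334]), 'joint_vel': array([ 6.24600522e-04, -1.51956766e-03,  8.25007679e-04, -1.64886961e-03,
        2.39371130e-03,  3.98649825e-05, -7.07078458e-05]), 'joint_torque': array([ 3.63999534e-03, -5.97761607e+01,  1.61357805e+00, -2.81953704e+01,
        1.28449628e-02,  5.10690981e-03,  1.02403408e-06]), 'eef_pos': array([ 0.22870566, -0.63481402,  0.40383174]), 'tool_rot': array([-7.87509339e-04,  9.85087545e-01,  1.72051928e-01, -2.07080017e-04]), 'contact_force': array([-0.39667601, -0.49063366, -0.04509407]), 'torque': array([-0.00386086,  0.01874977,  0.03057189]), 'gripper_width': 1.001161881377013}
```

View pics/side0.png

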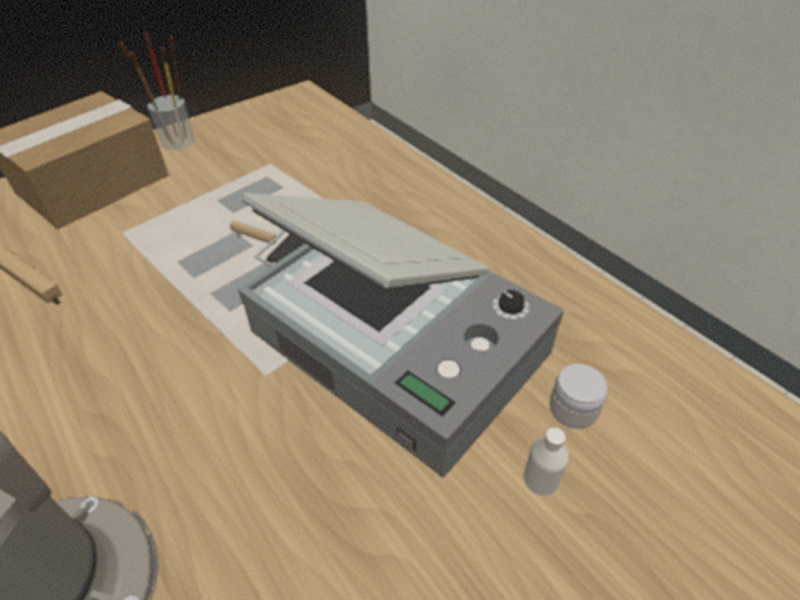

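View pics/top0.png

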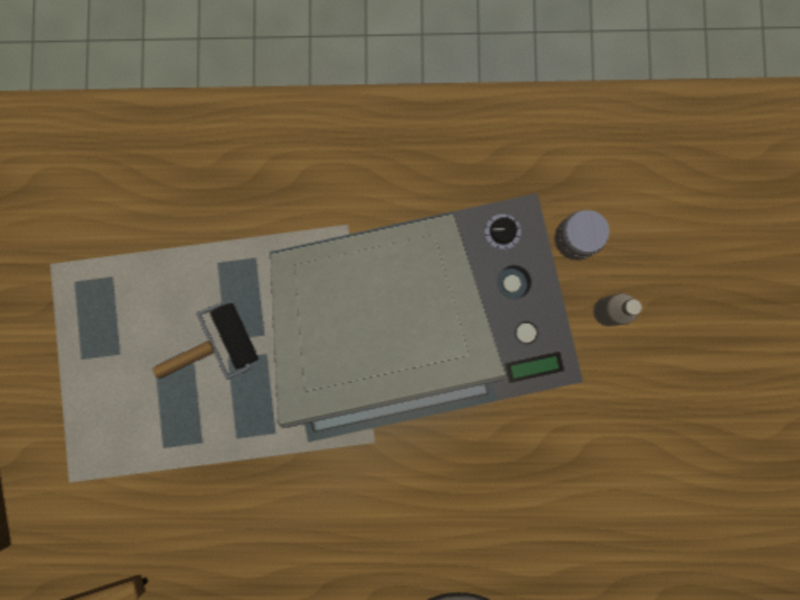

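```bash
python3 - <<'E'
from h import *
c=cam('top'); s=.64
im=c['frame']
cv2.imwrite('pics/topcrop.png',cv2.resize(im[115:290,160:420],None,fx=3,fy=3,interpolation=cv2.INTER_CUBIC))
pts={'well':(514,282,.11),'stop':(526,333,.111),'dial':(503,231,.128),'cornB':(539,194,.11),'cornF':(580,382,.11),'frontL':(308,440,.11)}
for k,(u,v,z) in pts.items():
    u*=s;v*=s; print(k,onplane(c,u,v,z).round(4), world(c,u,v).round(4))
W=cloud(c)
m=np.zeros((384,512),bool); m[int(270*s):int(380*s),int(300*s):int(450*s)]=1
P=W[m&(c['depth']>0)]; A=np.c_[P[:,:2],np.ones(len(P))]; k,*_=np.linalg.lstsq(A,P[:,2],rcond=None); r=P[:,2]-A@k
n=np.array([-k[0],-k[1],1]);n/=np.linalg.norm(n);print('lid n',n,'tilt',np.arccos(n[2]),'yaw',np.arctan2(n[1],n[0]),r.std(),k)
for u,v in((284,420),(500,376),(455,218),(275,255)): print(u,v,world(c,u*s,v*s).round(4))
print('tin',world(c,586*s,230*s),'bot',world(c,632*s,307*s))
E
```

```text
well [ 0.5959 -0.0795  0.11  ] [ 0.5982 -0.0832  0.09  ]
stop [ 0.5224 -0.0947  0.111 ] [ 0.5223 -0.0943  0.1129]
dial [ 0.6667 -0.0623  0.128 ] [ 0.667  -0.0626  0.1264]
cornB [ 0.7242 -0.1187  0.11  ] [ 7.545e-01 -1.447e-01 -5.000e-04]
cornF [ 0.4522 -0.1696  0.11  ] [ 0.4521 -0.1698  0.1092]
frontL [0.3735 0.2174 0.11  ] [0.3733 0.2176 0.109 ]
lid n [0.51096338 0.10580789 0.85306571] tilt 0.548963719874952 yaw 0.204189368157621 0.0011977422961131567 [-0.59897306 -0.12403252  0.54125846]
284 420 [0.4218 0.2167 0.2616]
500 376 [ 0.4699 -0.0335  0.2566]
455 218 [0.69   0.004  0.1118]
275 255 [0.6371 0.2629 0.1233]
tin [ 0.67971535 -0.19948026  0.0645605 ] bot [ 0.5582314  -0.24777071  0.10772182]
```

View pics/topcrop.png

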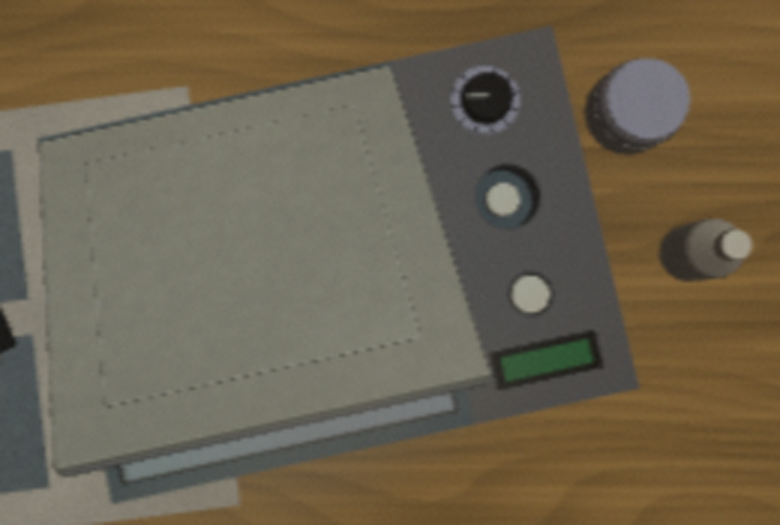

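Emit:
play_rows(commands=[[0,0,0,8.2],[0,0,-0.03,0],[0,0,-0.03,0],[0,0,-0.03,0],[0,0,-0.03,0],[0.035,-0.03,0,0],[0.035,-0.03,0,0],[0.035,-0.03,0,0],[0.035,-0.03,0,0],[0.035,-0.03,0,0],[0.035,-0.03,0,0],[0.035,-0.03,0,0],[0.035,-0.03,0,0],[0.035,-0.03,0,0],[0.035,-0.03,0,0],[0,0,0,0]], claw=0, force=20)

```text
t: 1.75
eef_pos: [0.5152, -0.2636, 0.5244]
tool_rot: [-0.002, 0.994, 0.107, 0.001]
contact_force: [0.5, -0.1, 0.5]
gripper_width: -0.004
```

```bash
cat >> h.py <<'E'
O=np.array([.5500,.0521]);yaw=.203
def st():
    o=sensors.get_obs();p=o['eef_pos'];d=p[:2]-O;c,s=np.cos(yaw),np.sin(yaw)
    from scipy.spatial.transform import Rotation as Rn
    R=Rn.from_quat(np.roll(o['tool_rot'],-1)).as_matrix()
    print('t',o['t'],'u %.4f v %.4f tipz %.4f'%(d@[c,s],d@[-s,c],p[2]-.173),'toolx yaw %.4f'%np.arctan2(R[1,0],R[0,0]),'z',R[:,2].round(3),'F',o['contact_force'].round(2),'g',o['gripper_width'],'q',o['q'].round(2))
E
python3 -c "from h import *;st()"
```

```text
t 1.75 u -0.0977 v -0.3022 tipz 0.3514 toolx yaw 0.2144 z [ 0.002  0.004 -1.   ] F [ 0.47 -0.08  0.53] g -0.003991693821624598 q [ 0.52  0.24 -0.18  1.62  0.04  1.28 -1.03]
```

Emit:
play_rows(commands=[[0,0,0,0.6],[0.0065,-0.0365,0,0],[0.0065,-0.0365,0,0],[0.0065,-0.0365,0,0],[0.0065,-0.0365,0,0],[0.0065,-0.0365,0,0],[0.0065,-0.0365,0,0],[0.0065,-0.0365,0,0],[0.0065,-0.0365,0,0],[0.0065,-0.0365,0,0],[0.0065,-0.0365,0,0],[0,0,0,0],[0,0,0,0]])

```text
t: 3.05
eef_pos: [0.5054, 0.0989, 0.5245]
tool_rot: [0.0, 0.995, 0.095, -0.0]
contact_force: [0.6, 0.2, 0.1]
gripper_width: 0.003
```

```bash
python3 - <<'E'
from h import *
st()
c=cam('side');cv2.imwrite('pics/s1.png',cv2.resize(c['frame'],(800,600)))
E
```

```text
t 3.05 u -0.0342 v 0.0548 tipz 0.3515 toolx yaw 0.1911 z [-0.    -0.001 -1.   ] F [0.64 0.19 0.14] g 0.0031539312042764525 q [ 0.08  0.15 -0.45  1.75  0.07  1.26 -1.76]
```

View pics/s1.png

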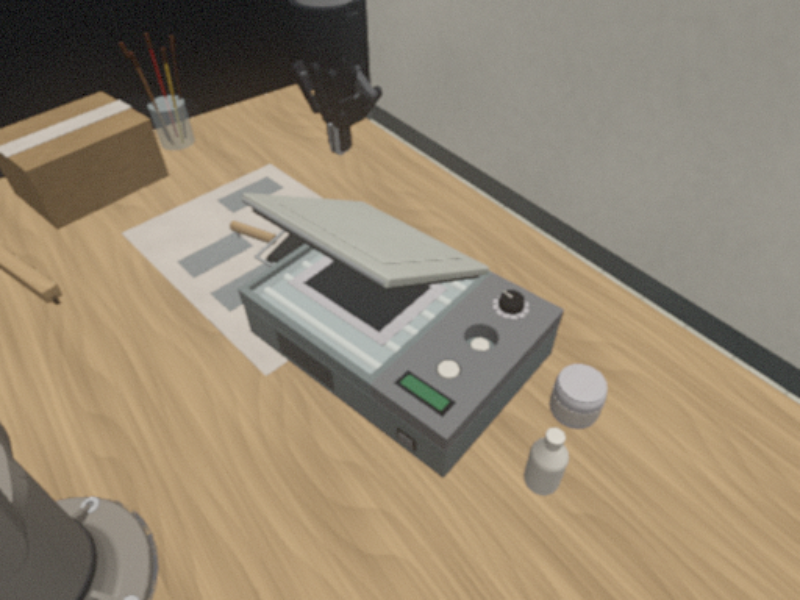

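Emit:
play_rows(commands=[[0,0,0.02,-0.5],[0,0,0.02,0],[0,0,0.02,0],[0,0,0.02,0],[0,0,0.01,0],[0,0,0.01,0],[0,0,0.004,0],[0,0,0.004,0],[0,0,0.004,0],[0,0,0.004,0],[0,0,0.004,0]])

```text
t: 4.2
eef_pos: [0.5054, 0.1, 0.4047]
tool_rot: [-0.0, 0.995, 0.1, 0.0]
contact_force: [-1.0, -0.3, 1.0]
gripper_width: 0.002
```

```bash
python3 - <<'E'
from h import *
st()
c=cam('side');cv2.imwrite('pics/s2.png',cv2.resize(c['frame'],(800,600)))
E
```

```text
t 4.2 u -0.0340 v 0.0559 tipz 0.2317 toolx yaw 0.2010 z [ 0.001  0.    -1.   ] F [-1.05 -0.26  0.97] g 0.0019018443169046416 q [ 0.07  0.25 -0.45  1.91  0.13  1.01 -1.8 ]
```

View pics/s2.png

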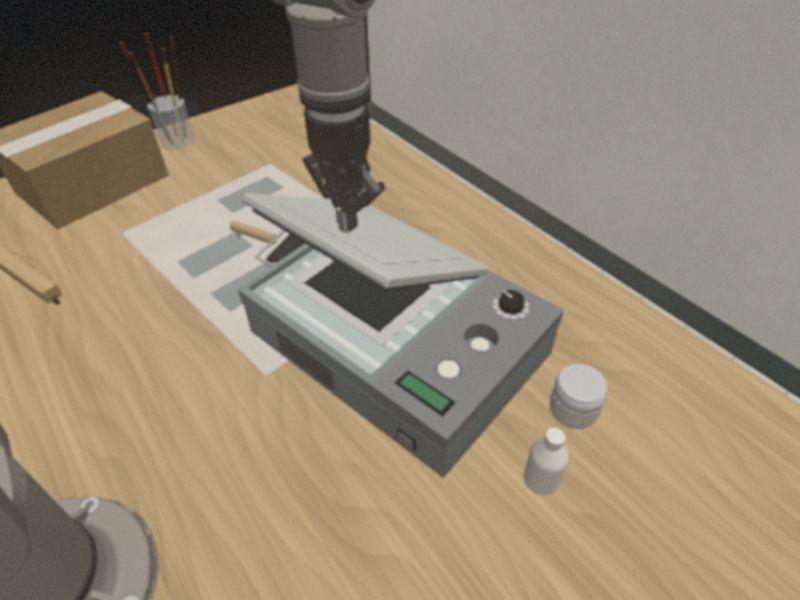

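Emit:
play_rows(commands=[[-0.0023,0,0.0038,0],[-0.0023,0,0.0038,0],[-0.0023,0,0.0038,0],[-0.0023,0,0.0038,0],[-0.0023,0,0.0038,0],[-0.0023,0,0.0038,0],[-0.0023,0,0.0038,0],[-0.0015,0,0.0039,0],[-0.0015,0,0.0039,0],[-0.0015,0,0.0039,0],[-0.0015,0,0.0039,0],[-0.0015,0,0.0039,0]])

```text
t: 5.45
eef_pos: [0.4819, 0.0952, 0.3581]
tool_rot: [0.0, 0.995, 0.1, -0.0]
contact_force: [-1.3, -0.0, 5.0]
gripper_width: 0.003
```

```bash
python3 - <<'E'
from h import *
st()
c=cam('side');cv2.imwrite('pics/s3.png',cv2.resize(c['frame'],(800,600)))
E
```

```text
t 5.45 u -0.0580 v 0.0559 tipz 0.1851 toolx yaw 0.2010 z [-0.001 -0.    -1.   ] F [-1.32 -0.02  4.97] g 0.003233440144579549 q [ 0.06  0.26 -0.45  2.01  0.14  0.9  -1.83]
```

View pics/s3.png

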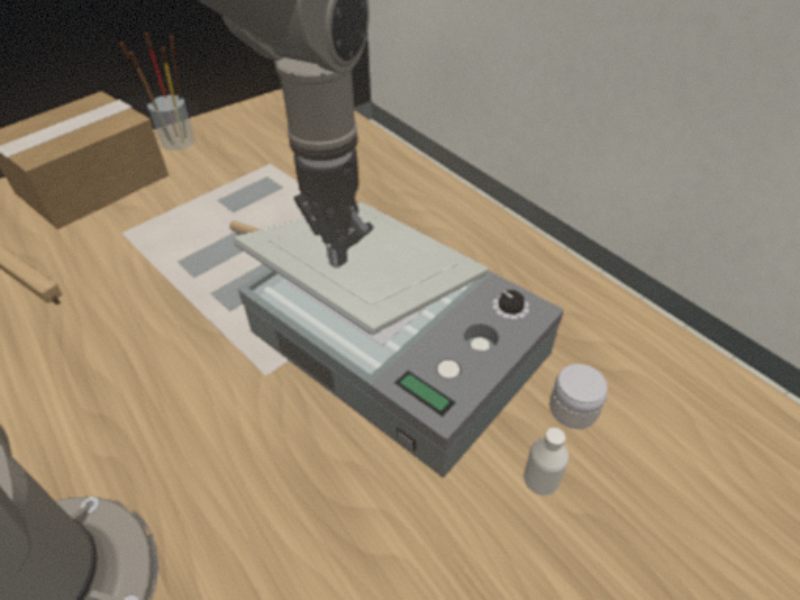

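Emit:
play_rows(commands=[[-0.0012,0,0.0035,0],[-0.0012,0,0.0035,0],[-0.0012,0,0.0035,0],[-0.001,0,0.0035,0],[-0.001,0,0.0035,0],[-0.0008,0,0.0035,0],[-0.0008,0,0.0035,0],[-0.0006,0,0.0035,0],[-0.0006,0,0.003,0],[-0.0006,0,0.003,0],[-0.0004,0,0.0025,0],[-0.0004,0,0.0025,0],[-0.0003,0,0.002,0],[-0.0002,0,0.002,0],[-0.0002,0,0.002,0],[0,0,0.0015,0],[0,0,0.0015,0],[0,0,0.0015,0],[0,0,0.0015,0]])

```text
t: 7.4
eef_pos: [0.4719, 0.0931, 0.3075]
tool_rot: [0.0, 0.995, 0.1, -0.0]
contact_force: [-1.4, 0.1, 2.3]
gripper_width: -0.001
```

```bash
python3 - <<'E'
from h import *
st()
E
```

```text
t 7.4 u -0.0682 v 0.0560 tipz 0.1345 toolx yaw 0.2010 z [-0. -0. -1.] F [-1.44  0.12  2.34] g -0.001132884307310398 q [ 0.04  0.32 -0.43  2.08  0.19  0.78 -1.87]
```

Emit:
play_rows(commands=[[0,0,0.001,0],[0,0,0.001,0],[0,0,0.001,0],[0,0,0.001,0],[0,0,0.001,0],[0,0,0.001,0],[0,0,0.001,0],[0,0,0.001,0],[0,0,0.001,0]])

```text
t: 8.3
eef_pos: [0.4719, 0.0931, 0.2985]
tool_rot: [0.0, 0.995, 0.1, 0.0]
contact_force: [-2.7, -0.8, 2.7]
gripper_width: 0.005
```

```bash
python3 - <<'E'
from h import *
st()
E
```

```text
t 8.3 u -0.0682 v 0.0559 tipz 0.1255 toolx yaw 0.2010 z [ 0. -0. -1.] F [-2.66 -0.78  2.66] g 0.005161213186970022 q [ 0.04  0.33 -0.43  2.08  0.2   0.76 -1.88]
```

Emit:
play_rows(commands=[[0,0,0.0005,0],[0,0,0.0005,0],[0,0,0.0005,0],[0,0,0.0005,0]])

```text
t: 8.7
eef_pos: [0.4719, 0.0932, 0.2974]
tool_rot: [0.0, 0.995, 0.1, -0.0]
contact_force: [-7.0, -3.0, 17.8]
gripper_width: -0.001
```

```bash
python3 - <<'E'
from h import *
st()
c=cam('side');cv2.imwrite('pics/s4.png',cv2.resize(c['frame'],(800,600)))
E
```

```text
t 8.7 u -0.0682 v 0.0560 tipz 0.1244 toolx yaw 0.2008 z [-0.    -0.001 -1.   ] F [-6.98 -2.97 17.84] g -0.0012302472432508065 q [ 0.04  0.34 -0.43  2.09  0.2   0.76 -1.88]
```

View pics/s4.png

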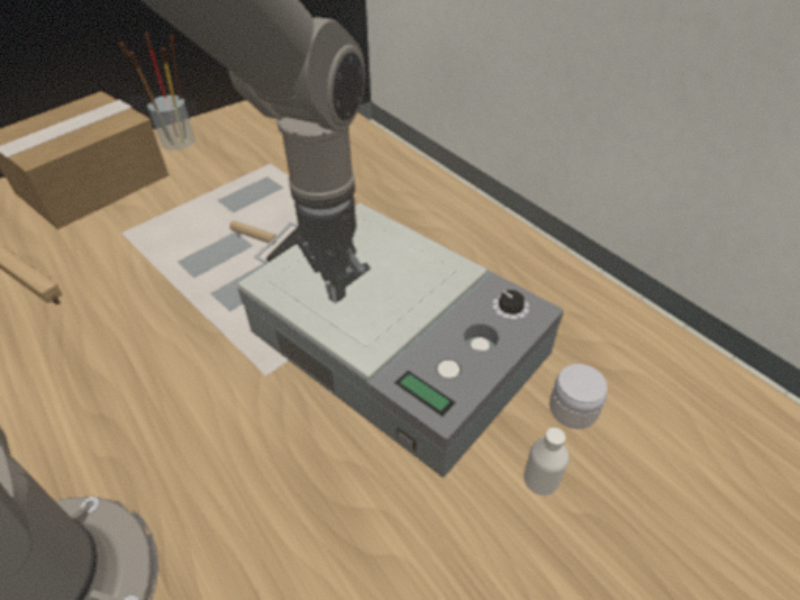

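Emit:
play_rows(commands=[[0,0,-0.002,0],[0,0,-0.01,0],[0,0,-0.03,0],[0,0,-0.03,0],[0,0,-0.03,0],[0.0087,0.0194,0,0],[0.0087,0.0194,0,0],[0.0087,0.0194,0,0],[0.0087,0.0194,0,0],[0.0087,0.0194,0,0],[0.0087,0.0194,0,0],[0.0087,0.0194,0,0],[0.0087,0.0194,0,0],[0.0087,0.0194,0,0],[0.0087,0.0194,0,0],[0,0,0,0],[0,0,0,0]])

```text
t: 10.45
eef_pos: [0.5959, -0.0797, 0.3988]
tool_rot: [-0.0, 0.995, 0.1, 0.0]
contact_force: [-0.0, 0.5, -0.3]
gripper_width: -0.001
```

```bash
python3 - <<'E'
from h import *
st()
c=cam('side');cv2.imwrite('pics/s5.png',cv2.resize(c['frame'],(800,600)))
cv2.imwrite('pics/s5c.png',cv2.resize(c['frame'][140:270,210:380],None,fx=4,fy=4,interpolation=cv2.INTER_CUBIC))
for a in range(0,360,30):
    x=.5965+.024*np.cos(np.radians(a)); y=-.079+.024*np.sin(np.radians(a)); u,v=proj(c,(x,y,.11)); print(round((u-210)*4),round((v-140)*4),end='; ')
W=cloud(c);uu=[]
for U,V in((400,350),(420,300),(300,310),(360,350),(470,280)): print(world(c,U*.64,V*.64).round(4))
t=cam('top');cv2.imwrite('pics/t5.png',cv2.resize(t['frame'],(800,600)))
E
```

```text
t 10.45 u 0.0184 v -0.1383 tipz 0.2258 toolx yaw 0.2003 z [ 0.     0.001 -1.   ] F [-0.03  0.49 -0.33] g -0.001433607287756969 q [ 0.29  0.38 -0.33  1.73  0.14  1.05 -1.46]
420 277; 401 267; 379 265; 359 272; 346 285; 345 302; 356 318; 375 329; 399 331; 419 324; 431 310; 432 293; [ 0.4891 -0.0362  0.1165]
[0.5638 0.0136 0.1261]
[0.4178 0.1048 0.1246]
[ 0.4436 -0.0081  0.1238]
[0.6512 0.0024 0.123 ]
```

View pics/s5c.png

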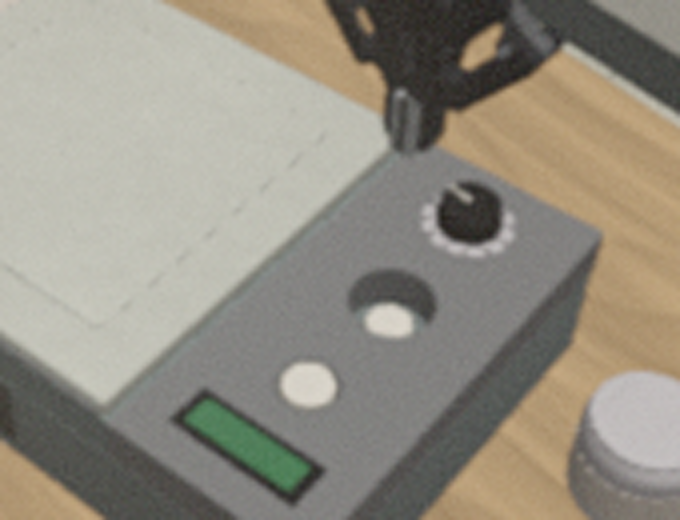

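View pics/t5.png

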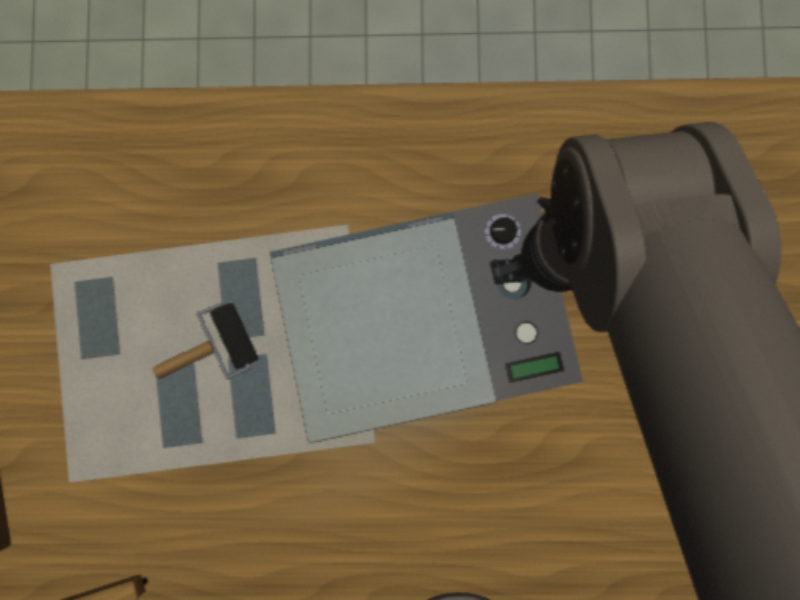

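Emit:
play_rows(commands=[[0.001,0,0.02,0],[0,0,0.02,0],[0,0,0.02,0],[0,0,0.02,0],[0,0,0.02,0],[0,0,0.007,0],[0,0,0,0]])

```text
t: 11.25
eef_pos: [0.5964, -0.0786, 0.291]
tool_rot: [-0.0, 0.995, 0.101, -0.001]
contact_force: [-0.1, -0.9, 0.4]
gripper_width: -0.003
```

```bash
python3 - <<'E'
from h import *
st()
for n,sl in (('side',(slice(140,270),slice(210,380))),('top',(slice(110,240),slice(250,420)))):
    c=cam(n);cv2.imwrite(f'pics/{n}6c.png',cv2.resize(c['frame'][sl],None,fx=4,fy=4,interpolation=cv2.INTER_CUBIC))
E
```

```text
t 11.25 u 0.0191 v -0.1374 tipz 0.1180 toolx yaw 0.2021 z [-0.002  0.    -1.   ] F [-0.09 -0.95  0.44] g -0.0032567010002394073 q [ 0.26  0.5  -0.31  1.82  0.2   0.85 -1.51]
```

View pics/side6c.png

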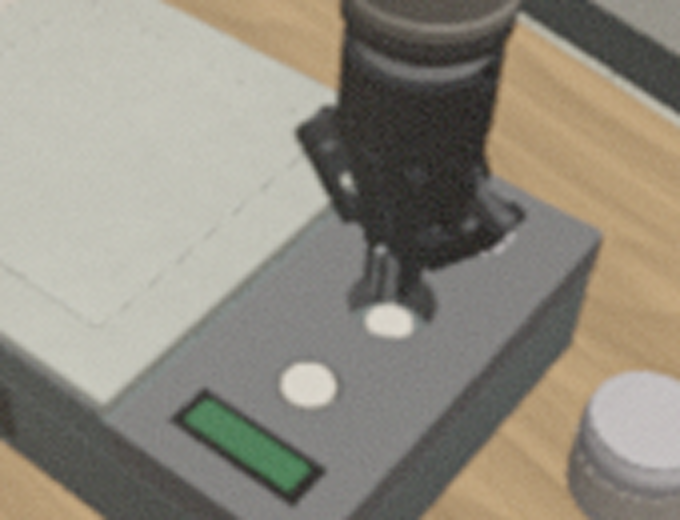

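View pics/top6c.png

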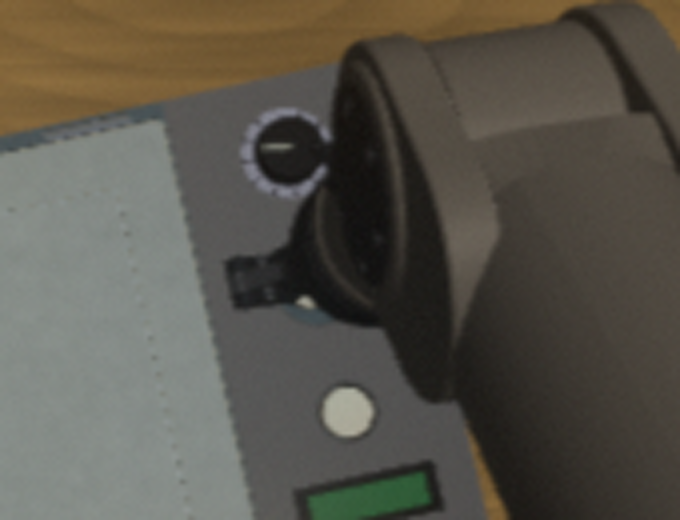

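Emit:
play_rows(commands=[[0,0,0.003,0],[0,0,0.003,0],[0,0,0.003,0],[0,0,0.003,0],[0,0,0.003,0],[0,0,0.003,0],[0,0,0.002,0],[0,0,0.002,0]])

```text
t: 12.15
eef_pos: [0.5969, -0.0794, 0.2694]
tool_rot: [-0.0, 0.995, 0.1, -0.0]
contact_force: [0.9, 0.7, -0.6]
gripper_width: 0.0
```

```bash
python3 - <<'E'
from h import *
st()
c=cam('side');cv2.imwrite('pics/s7c.png',cv2.resize(c['frame'][140:270,210:380],None,fx=4,fy=4,interpolation=cv2.INTER_CUBIC))
E
```

```text
t 12.15 u 0.0194 v -0.1382 tipz 0.0964 toolx yaw 0.2009 z [-0.  0. -1.] F [ 0.89  0.69 -0.6 ] g 0.00028623731283675287 q [ 0.26  0.53 -0.3   1.83  0.21  0.81 -1.52]
```

View pics/s7c.png

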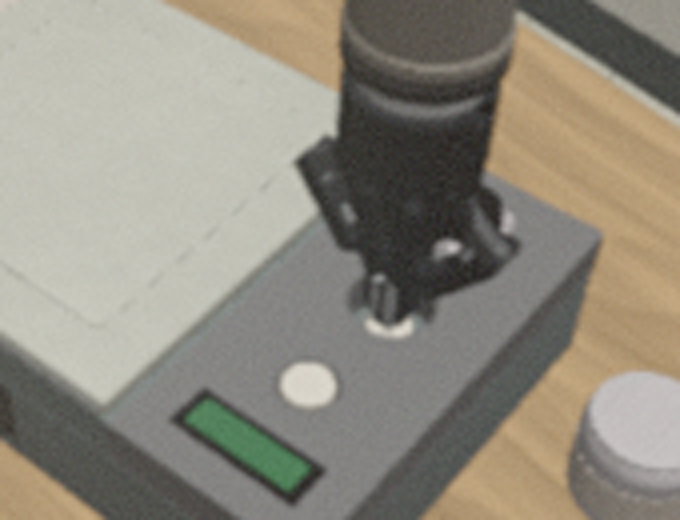

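Emit:
play_rows(commands=[[0,0,0.0015,0],[0,0,0.0015,0],[0,0,0.0015,0],[0,0,0.001,0],[0,0,0.001,0],[0,0,0.001,0],[0,0,0,0]])

```text
t: 12.9
eef_pos: [0.5969, -0.0794, 0.2622]
tool_rot: [0.0, 0.995, 0.1, 0.0]
contact_force: [-1.2, 0.3, 3.4]
gripper_width: 0.001
```

```bash
python3 -c "from h import *;st()"
```

```text
t 12.9 u 0.0195 v -0.1382 tipz 0.0892 toolx yaw 0.2009 z [ 0. -0. -1.] F [-1.21  0.27  3.39] g 0.0010068747665029922 q [ 0.26  0.54 -0.3   1.83  0.22  0.8  -1.53]
```

Emit:
play_rows(commands=[[0,0,0.0008,0],[0,0,0.0008,0],[0,0,0.0006,0],[0,0,0.0005,0],[0,0,0,0]])

```text
t: 13.4
eef_pos: [0.597, -0.0794, 0.2604]
tool_rot: [0.0, 0.995, 0.1, 0.0]
contact_force: [-3.9, 0.2, 11.8]
gripper_width: -0.001
```

```bash
python3 -c "from h import *;st()"
```

```text
t 13.4 u 0.0195 v -0.1382 tipz 0.0874 toolx yaw 0.2009 z [ 0. -0. -1.] F [-3.91  0.25 11.75] g -0.0006192800566945561 q [ 0.26  0.55 -0.3   1.84  0.22  0.79 -1.53]
```

Emit:
play_rows(commands=[[0,0,0,0],[0,0,-0.002,0],[0,0,-0.003,0],[0,0,-0.003,0],[0,0,-0.004,0],[0,0,-0.006,0],[0,0,-0.01,0],[0,0,-0.02,0],[0,0,-0.03,0],[0,0,-0.03,0],[0,0,-0.03,0],[0,0,-0.03,0],[0,0,-0.03,0],[0.02,0.03,0,0],[0.02,0.04,0,0],[0.02,0.04,0,0],[0,0.04,0,0],[0,0.04,0,0],[0,0.04,0,0],[0,0,0,0]])

```text
t: 15.4
eef_pos: [0.7003, -0.3006, 0.4569]
tool_rot: [0.002, 0.995, 0.096, -0.001]
contact_force: [0.1, -1.5, -0.2]
gripper_width: -0.002
```

```bash
python3 - <<'E'
from h import *
st()
c=cam('side');cv2.imwrite('pics/s8.png',cv2.resize(c['frame'],(800,600)))
t=cam('top');cv2.imwrite('pics/t8.png',cv2.resize(t['frame'],(800,600)))
s=.64
W=cloud(t);m=np.zeros((384,512),bool); m[int(290*s):int(380*s),int(320*s):int(450*s)]=1
P=W[m&(t['depth']>0)];A=np.c_[P[:,:2],np.ones(len(P))];k,*_=np.linalg.lstsq(A,P[:,2],rcond=None);print('lid slope',k,P[:,2].mean())
for U,V in((514,284),(512,284),(526,333)): print(world(t,U*s,V*s))
print(np.median(W[int(280*s):int(288*s),int(508*s):int(517*s),2]))
E
```

```text
t 15.4 u 0.0761 v -0.3758 tipz 0.2839 toolx yaw 0.1918 z [-0.001 -0.004 -1.   ] F [ 0.06 -1.52 -0.18] g -0.002478281921905477 q [ 0.47  0.61 -0.25  1.23  0.15  1.32 -1.15]
lid slope [-0.00115417  0.00081095  0.12515212] 0.12463594211850396
[ 0.59500883 -0.08282164  0.09169733]
[ 0.59495838 -0.07974705  0.09245979]
[ 0.52237297 -0.09472113  0.11089509]
0.09073138175814495
```

View pics/s8.png

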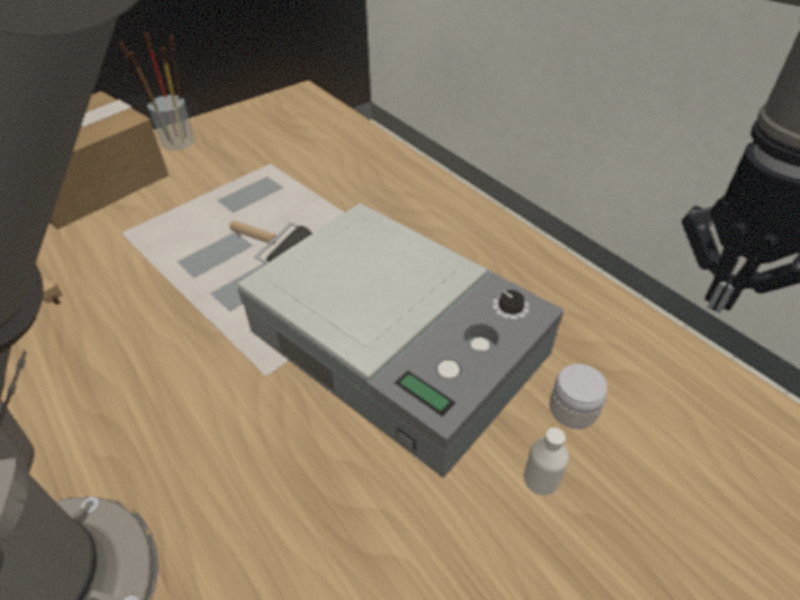

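View pics/t8.png

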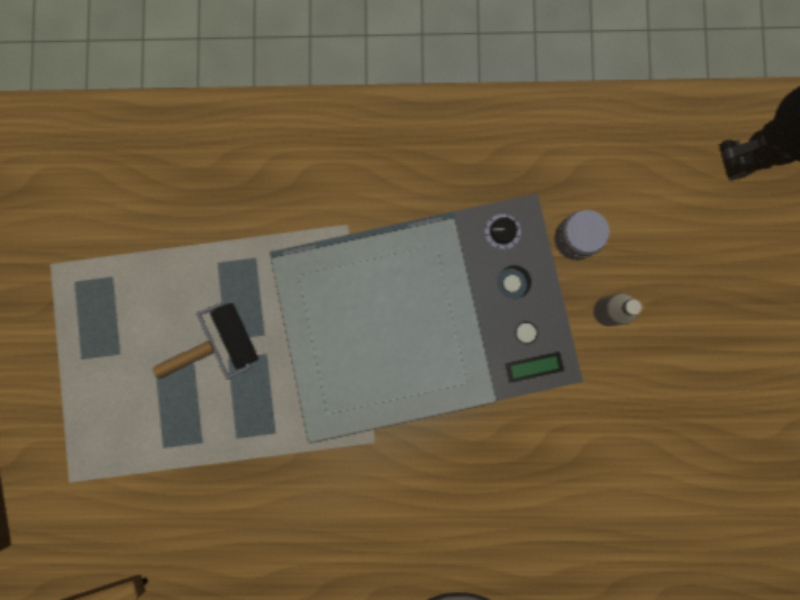

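```bash
python3 -c "from station import bot;print(bot.hand_in())"
```

```text
the job is handed in; nothing more can be done
None
```

The lid is shut, the start key has been pressed once and released, and the job is handed in. It took about 15.5 s of the 46 s allowed.

- **Lid:** With the fingers closed, I pushed it down from its outer face, slowing to about 5–10 mm/s at the end. The force rose to about 18 N once it sat on the rim. The last top image shows its outer face level at z ≈ 0.1246 m, against 0.124 m expected when shut.
- **Start key:** With the lid already shut, I pressed until the force reached about 11.8 N with the fingertips at z ≈ 0.0874 m. Full travel is at 0.087 m and 4.2 N, so I take it as fully in; no sensor reads the key's travel directly. After release its top measured about 0.091–0.092 m, against 0.092 m when up.
- **Everything else:** The stop key, dial pointer, tin, bottle and brayer look the same in the images before and after. The arm ended clear of everything.

The force reading had about 1–1.5 N of noise. Sideways readings of about 4 N at the key and 7 N at the lid appeared along with the pressing force. No check failed or disagreed.

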